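# Fetch the sealing-film roll from behind the bottles

## Task

The roll of sealing film lies behind three large bottles in the grey caddy. First set all three bottles upright in the empty dark steel tray, then lay the roll flat on the floor of the black film holder, lengthwise between its end cheeks, and finally put each bottle back upright on the very place in the caddy where it stood at the start. Leave the two little white bottles in the caddy as they are.

Things in the scene. Friction and masses are not known exactly. Their poses are not given: they have to be found in the camera images.
- caddy: Grey open caddy, fixed, 170 (x) x 320 (y) mm; origin under its centre, x to its back wall. Floor top at z = 6; back wall 45 high (inner face x = +80), end walls 30, front lip 10. Three thin white ring marks, 66 wide, at x = -45, y = -72, 0, +72: a large bottle on each, in any order. The roll lies along y at x = +12, y = 0, about 5 mm behind the bottles, with 45 mm free floor behind it.
- buffer_bottle: White bottle with a wide dark-blue screw cap, 60 mm diameter, 93 high, about 0.16 kg; origin at the centre of its underside, z up. The cap (58 diameter) is the top 24 mm. On one of the caddy's marks. Neighbours stand close at its sides: grip the large bottles front to back, the rear fingertip passing above the roll (38 mm high).
- glass_bottle: Clear glass bottle with a white label band and a bright-blue screw cap, 56 mm diameter, 104 mm high, about 0.17 kg; origin at the centre of its underside, z up. To the fingers it is 56 mm wide up to about 75 mm height, then narrows to the 47 mm cap. On one of the caddy's marks.
- slim_bottle: Slim whitish dropper bottle, 36 mm wide, 102 mm high, about 0.05 kg; origin at the centre of its underside, z up. To the fingers it is a 30 mm square post, sides along its x and y (within 0.1 rad of the caddy's), solid only up to 78 mm height: grip it below that. Starts on one of the caddy's marks.
- film_roll: Off-white roll of sealing film lying on its side, 104 mm long (its y), 38 mm high, 41 mm wide to the eye, about 0.16 kg. Origin in its underside at mid-length; to the fingers it is a block with flat sides from x = -18 to +14 mm, 38 mm high, so it does not roll.
- tray: Empty low dark steel tray, fixed, 120 (x) x 250 (y) mm, floor 3 mm thick, lips 10 mm high and 3 mm thick; origin under its centre. Nearer the robot than the caddy, to the left or right; yaw varies.
- holder: Black film holder, fixed beside the tray, 80 (x) x 144 (y) mm; origin under its centre, yaw varies. Floor top 6 mm above the origin; end cheeks 30 mm high, inner faces at y = +-64; side lips up to z = 12 mm, inner faces at x = +-34 (thin steel tear bar to 14 mm on the front one). The roll lies in it along y, either way round.
- small_bottle_left: Little white reagent bottle, 31 mm diameter, 66 mm high, in the caddy's left back corner (about x = +42, y = +126 of the caddy); to be left alone. Origin at the centre of its underside.
- small_bottle_right: Little white reagent bottle like the other, in the caddy's right back corner (about x = +42, y = -126 of the caddy); to be left alone. Origin at the centre of its underside.
There are look-alikes about, which are no part of the job. What is shaped like the buffer_bottle but pink or red is not meant.

How it is judged:
On the way, in this order (a step that is already met when the one before it is completed fails the run):
1. all three large bottles stand upright in the dark steel tray at the same time (x of buffer_bottle in the frame of tray between -0.045 and 0.045 m and y of buffer_bottle in the frame of tray between -0.112 and 0.112 m and z of buffer_bottle in the frame of tray between -0.002 and 0.008 m and angle between each of buffer_bottle, glass_bottle, slim_bottle's own z axis and vertical below 0.1 rad and x of glass_bottle in the frame of tray between -0.045 and 0.045 m and y of glass_bottle in the frame of tray between -0.112 and 0.112 m and z of glass_bottle in the frame of tray between -0.002 and 0.008 m and x of slim_bottle in the frame of tray between -0.045 and 0.045 m and y of slim_bottle in the frame of tray between -0.112 and 0.112 m and z of slim_bottle in the frame of tray between -0.002 and 0.008 m), for 0.2 s.
2. the roll lies on the floor of the film holder, between its cheeks (x of film_roll in the frame of holder between -0.024 and 0.024 m and y of film_roll in the frame of holder between -0.02 and 0.02 m and z of film_roll in the frame of holder between 0.002 and 0.0095 m and angle between the y axis of film_roll and the y axis of holder, either way round below 0.3 rad and angle between film_roll's own z axis and vertical below 0.08 rad and linear speed of film_roll below 0.02 m/s), for 0.2 s.
At the end, for the whole second after the job is handed in: The film roll lies flat on the holder's floor between cheeks and lips, along the holder within 0.3 rad, at rest; each of the three large bottles stands upright within 15 mm of where it stood at the start, at rest; the two little bottles are upright and within 15 mm of their starts (all of step 2 and distance of each of buffer_bottle, glass_bottle, slim_bottle, small_bottle_left, small_bottle_right from where it was at the start of the episode below 0.015 m and angle between each of buffer_bottle, glass_bottle, slim_bottle's own z axis and vertical below 0.08 rad and linear speed of each of buffer_bottle, glass_bottle, slim_bottle below 0.02 m/s and angle between each of small_bottle_left, small_bottle_right's own z axis and vertical below 0.15 rad); the robot touches nothing.
It fails at once if a large bottle is knocked over (angle between any of buffer_bottle, glass_bottle, slim_bottle's own z axis and vertical above 0.8 rad).
It fails at once if a little white bottle is knocked over or shoved away (angle between any of small_bottle_left, small_bottle_right's own z axis and vertical above 0.8 rad or distance of any of small_bottle_left, small_bottle_right from where it was at the start of the episode above 0.04 m).
It also fails if it takes over 115 s, if anything falls off the work surface, if the arm or the gripper's body presses on something with over 40 N, if the wrist force passes 120 N, or if a joint passes its speed limit or range.

## Robot

A 7-joint arm with a two-finger parallel gripper is mounted at the origin on a cart in front of the work surface, level with it; the furniture and walls round the work are solid. World frame = base frame: x ahead of the robot, y to its left, z up, the work surface at z = 0. Lengths are in m, angles in rad, forces in N, time in s.
With the tool pointing down it reaches from about 0.4 to 0.875 m from the base axis. Payload 19.3 kg.
Tool frame: the origin (TCP) lies midway between the tips of the shut fingers; the grasp point (between the pads) lies 19 mm behind it; z points along the fingers, y is the line along which they close (so a half turn about z gives the same grasp; the last joint's range is limited). The gripper opens to 85 mm and grips with 20 to 120 N. Pads are 22 mm wide; open, the fingers measure 114 mm over their backs; the gripper's body (76 mm by 85 mm) begins 54 mm behind the grasp point. The pads swing forward as they close: fully open they stand 13 mm farther back than shut.
Start: joints at [-1.396, 0.521, -0.036, 1.599, 0.021, 1.021, -0.113], TCP at [0.151, 0.606, 0.231] pointing down, gripper open.
Joint ranges: [-2.91, 2.91], [-0.3, 2.13], [-1.5, 1.42], [0.17, 2.43], [-1.26, 4.41], [0.16, 1.93], [-2.52, 2.52]. Speed limits (rad/s): [1.89, 1.89, 2.39, 2.39, 3.01, 3.01, 3.01].

## Interface

Orientations are given as [roll, pitch, yaw] about the fixed x, y, z axes, in that order (R = Rz(yaw) Ry(pitch) Rx(roll)).
In Python, from workcell import bot gives the robot as it stands.
- The arm moves only by the tool move_arm, never from a script. Its argument "series" is a list of rows, each a list of 3 entries, a list of its own where there are three numbers: the shift along the tool's x, y, z in cm, then the turn, a rotation vector about the tool's x, y, z in rad, then the opening in per cent of the stroke, from 0 (shut) to 100 (fully open). A call has 1 to 20 rows; each row is the pose to reach, as a shift and turn from the pose commanded when the call began, along the tool's axes at that moment; what a row does not reach only later rows make up. A row lasts 1/12 s, in which the tool goes at most 41.7 mm and 7.16 degrees, less where a joint would pass 70% of its speed; a pose out of reach is approached as far as the arm can. A call with a gripper value outside its range is refused whole. The fingers move at their own pace and stop on an object; "squeeze" is the grip in N (left out, the last holds). Time passes only in rows, so rows that repeat a pose let the fingers close. It gives the time, the measured TCP pose, the force, the opening and the grip force at its end, in the units of the state.
- bot.observe(): the state, without advancing time (a new reading comes with each control period).
- bot.grab_frame(name): name is "scene" or "top" or "wrist"; returns (picture, depth): 384x512x3 uint8, red, green, blue; 384x512 float32, m along the optical axis (not along the pixel's ray), 0 where there is no reading.
- bot.camera_params(name): a dict with "fovy" (degrees; the focal length in pixels is half the picture's height over the tangent of half this angle, whatever the lens; pixels are square), "cx", "cy" (the principal point, pixels), "R" (3x3) and "t" (3): a world point X has camera coordinates R X + t; the wrist camera has in their place "tool_from_camera" (4x4, takes a point from camera to tool coordinates, whose origin is the TCP and whose axes are the flange's). Camera axes: x right, y down, z forward; pixel columns grow to the right and rows downward; lengths in m; the calibration is good to about 2 mm. A picture is of the moment at which its call begins: read the wrist's pose just before it. camera_params takes no time and is no camera call.
- bot.job_done(): hands the job in; it is judged then, once.
Trained networks look in the newest picture that a camera, given by its name, has taken for a name from the list of things; names that differ only in an ending like _2 or _b are one class to them, and where a whole thing is asked for, a point or a joint stands for the part that bears it (a point fixed in the world has none). Each returns a list of dicts, best first, with "conf" (0 to 1); they miss things now and then, are a little off and sometimes report something else, mostly with a low value. They report only what shows in the picture. A call takes as long as a camera call. They do not tell look-alikes from the thing itself.
- bot.find_in(camera, thing): "bbox" ([left, top, right, bottom] in pixels, round what is visible of it).
- bot.trace(camera, thing): "mask" (384x512 bool, what is visible of it) and "bbox" ([left, top, right, bottom] in pixels, round what is visible of it).
The state is a dict: "clock": time; "qpos": joint angles; "qd": joint speeds; "joint_efforts": joint torques, N m; "position": TCP position; "tool_rot": TCP orientation; "force": force on the tool from outside, world axes, zero at the start; "moment": the same for the moment, N m; "grip_width": finger opening in m; "finger_force": force on a finger pad.
Only numpy, scipy, OpenCV 4.12 (cv2) and the standard library are available. Lean on these libraries where they do the work, as an engineer would, in place of code of your own. Each camera call takes 0.05 s, during which the arm holds its last target. There are 200 camera calls.

## Working session

There is one attempt and no reset: what is moved stays moved. The work goes in short steps, Python scripts to look and compute and a tool call to move; the robot and the scene stay as the last step left them, time stands still between calls to the robot, and variables do not carry over. Pictures are saved under pics/ and viewed, at most 14 in all, crops included, and the job is handed in when it is done.

Besides the shell and the picture viewer there is one more tool, called after "Request:" as name([rows], argument=value, ...), one row to a line, values as JSON. move_arm: Moves the arm, as the interface text tells. Its arguments: {"type":"object","properties":{"series":{"type":"array"},"squeeze":{"type":"number"}},"required":["series"]}

```bash
ls; mkdir -p pics; cat > h.py <<'E'
import numpy as np, cv2
from workcell import bot
from scipy.spatial.transform import Rotation as Ro
def cloud(n,d):
    p=bot.camera_params(n); f=192/np.tan(np.radians(p['fovy'])/2)
    v,u=np.mgrid[:384,:512]
    c=np.stack([(u-p['cx'])/f*d,(v-p['cy'])/f*d,d],-1)
    return (c-np.array(p['t']))@np.array(p['R'])
def save(n,im): cv2.imwrite('pics/'+n,im[...,::-1])
E
python3 - <<'E'
from h import *
s=bot.observe(); print(s)
for n in('top','scene'):
    im,d=bot.grab_frame(n); save(n+'0.png',im); np.save(n+'_d.npy',d)
    P=cloud(n,d); np.save(n+'_P.npy',P)
    for t in ['buffer_bottle','glass_bottle','slim_bottle','film_roll','tray','holder','caddy','small_bottle_left','small_bottle_right']:
        for r in bot.trace(n,t)[:3]:
            m=r['mask']&(d>0); q=P[m]
            if len(q)==0: continue
            top=q[q[:,2]>np.percentile(q[:,2],90)-.004]
            print(n,t,round(r['conf'],2),np.round(r['bbox']),'med',np.median(q,0).round(3),'top',((top.min(0)+top.max(0))/2).round(3),'min',q.min(0).round(3),'max',q.max(0).round(3))
E
```

```text
pics
{'clock': 0.0, 'qpos': array([-1.3961857 ,  0.52206022, -0.03632269,  1.59996259,  0.02121806,
        1.02109022, -0.11277888]), 'qd': array([ 0.0016299 ,  0.00056287, -0.00021936,  0.00226562,  0.00116836,
       -0.0005316 ,  0.00017425]), 'joint_efforts': array([ 2.07255805e-03, -9.27092028e+01,  1.98056392e+00, -3.69934845e+01,
        1.78048282e-02,  8.13373423e-03,  7.89773503e-05]), 'position': array([0.15144779, 0.60604732, 0.23071326]), 'tool_rot': array([-3.14046193e+00,  9.71523027e-05,  2.89679776e+00]), 'force': array([ 0.36516874, -0.12442876, -0.58307098]), 'moment': array([-0.0387964 , -0.07933212, -0.05794815]), 'finger_force': 0.0, 'grip_width': 0.08524635561509815}
top buffer_bottle 0.93 [147.  82. 182. 120.] med [0.829 0.162 0.092] top [0.836 0.167 0.094] min [ 0.807  0.137 -0.003] max [0.865 0.218 0.097]
top buffer_bottle 0.63 [212. 184. 240. 213.] med [0.61  0.029 0.099] top [0.61 0.03 0.1 ] min [ 0.582 -0.     0.006] max [0.638 0.058 0.103]
top buffer_bottle 0.59 [311. 165. 348. 190.] med [ 0.657 -0.199  0.093] top [ 0.661 -0.206  0.095] min [ 0.631 -0.2
[... 3390 characters left out ...]
1. 316. 240.] med [ 0.658 -0.034  0.006] top [0.652 0.006 0.065] min [ 0.544 -0.181 -0.004] max [0.791 0.215 0.102]
scene caddy 0.97 [193. 123. 314. 237.] med [ 0.657 -0.03   0.006] top [0.652 0.006 0.063] min [ 0.547 -0.181 -0.004] max [0.789 0.225 0.099]
scene caddy 0.4 [219. 152. 248. 192.] med [0.594 0.016 0.079] top [0.604 0.029 0.099] min [ 0.574 -0.002  0.004] max [0.633 0.112 0.102]
scene small_bottle_left 0.54 [236. 121. 244. 147.] med [0.705 0.14  0.048] top [0.71  0.147 0.071] min [0.694 0.132 0.007] max [0.722 0.16  0.075]
scene small_bottle_right 0.52 [286. 180. 301. 209.] med [ 0.669 -0.111  0.049] top [ 0.676 -0.105  0.07 ] min [ 0.659 -0.121  0.003] max [ 0.719 -0.057  0.074]
```

```bash
python3 - <<'E'
from h import *
im,d=bot.grab_frame('top'); P=cloud('top',d)
c=im[60:330,120:400]; save('topc.png',cv2.resize(c,(800,771))[:600] if 0 else cv2.resize(c,(622,600),interpolation=3))
for t in ['tray','holder','film_roll']:
    for r in bot.trace('top',t)[:2]:
        m=cv2.erode(r['mask'].astype('uint8'),np.ones((2,2)))>0
        q=P[m&(d>0)]; q=q[q[:,2]<.06]
        print(t,r['conf'],r['bbox'],cv2.minAreaRect((q[:,:2]*1000).astype('float32')))
# roll: pts with z .03-.06 in region behind the bottles
yaw=-.14; R=np.array([[np.cos(yaw),-np.sin(yaw)],[np.sin(yaw),np.cos(yaw)]])
C=np.array([.610,.030])+R@np.array([.045,0]); print('caddy',C)
q=P[d>0]; l=(q[:,:2]-C)@R
k=(l[:,0]>-.02)&(l[:,0]<.06)&(abs(l[:,1])<.08)&(q[:,2]>.015)&(q[:,2]<.07)
print('roll local',l[k].min(0),l[k].max(0),np.percentile(q[k,2],95),cv2.minAreaRect((q[k,:2]*1000).astype('float32')))
k=(abs(l[:,1])<.15)&(abs(l[:,0])<.1)&(q[:,2]>.04)
print(q[k,2].max())
E
```

```text
tray 0.79 [256.9, 242.3, 362.3, 303.6] ((432.3476867675781, -168.5067596435547), (122.44193267822266, 252.0565948486328), 5.573145866394043)
holder 0.58 [156.4, 256.9, 219.8, 293.0] ((433.4127197265625, 113.68211364746094), (76.43817901611328, 143.20762634277344), 1.2697689533233643)
film_roll 0.76 [207.5, 167.4, 250.2, 189.8] ((662.1495971679688, 19.846921920776367), (97.46646118164062, 34.69757080078125), 85.4388427734375)
caddy [0.65455972 0.02372056]
roll local [-0.01025269 -0.0518369 ] [0.02993294 0.05188011] 0.045823364695949234 ((664.366943359375, 22.420276641845703), (103.426513671875, 37.736167907714844), 83.76039123535156)
0.3220635352935124
```

View pics/topc.png

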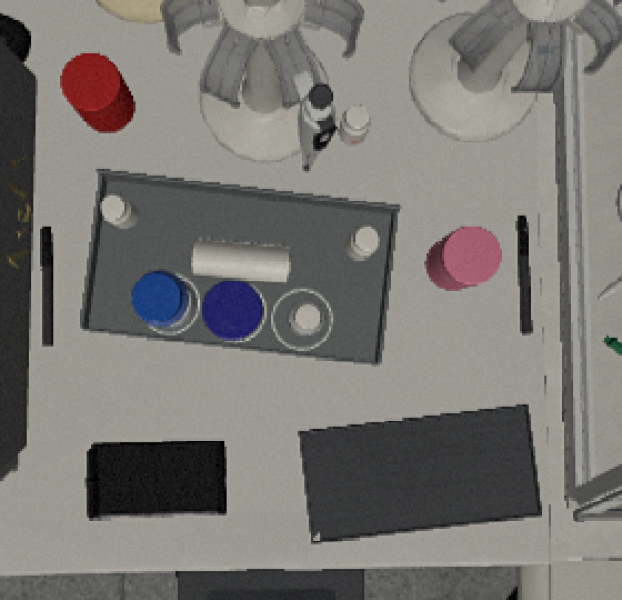

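View pics/scene0.png

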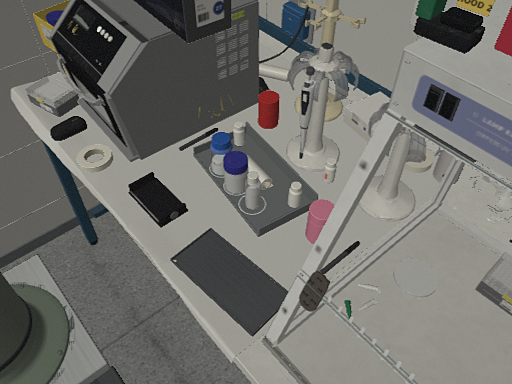

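```bash
cat >> h.py <<'E'
def go(x,y,z,yaw):
    s=bot.observe(); R0=Ro.from_euler('xyz',s['tool_rot']); R1=Ro.from_euler('xyz',[np.pi,0,yaw])
    d=R0.inv().apply(np.array([x,y,z])-s['position'])*100
    print('shift',d.round(2),'turn',(R0.inv()*R1).as_rotvec().round(3),'rows',np.linalg.norm(d)/4.17,'t',s['clock'])
E
python3 - <<'E'
from h import *
A=np.concatenate([np.load(n+'_P.npy')[np.load(n+'_d.npy')>0] for n in('top','scene')])
H=np.zeros((16,24)); 
i=((A[:,0]-.1)//.05).astype(int); j=((A[:,1]+.6)//.05).astype(int)
k=(i>=0)&(i<16)&(j>=0)&(j<24)
np.maximum.at(H,(i[k],j[k]),A[k,2])
print('cols y from -.60 step .05 (cm)'); 
for r in range(16): print('%.2f'%(.1+.05*r),(H[r]*100).astype(int).tolist())
go(.56,.03,.26,1.431)
E
```

```text
cols y from -.60 step .05 (cm)
0.10 [0, 0, 0, 0, 0, 0, 0, 0, 0, 0, 1, 1, 1, 1, 0, 0, 0, 0, 0, 0, 0, 0, 0, 0]
0.15 [0, 0, 0, 0, 0, 0, 0, 0, 0, 0, 0, 0, 0, 0, 0, 0, 0, 0, 0, 0, 0, 0, 0, 0]
0.20 [0, 0, 0, 0, 0, 0, 0, 0, 0, 0, 0, 0, 0, 0, 0, 0, 0, 0, 0, 0, 0, 0, 0, 0]
0.25 [0, 0, 0, 0, 0, 0, 0, 0, 0, 0, 0, 0, 0, 0, 0, 0, 0, 0, 0, 0, 0, 0, 0, 0]
0.30 [0, 0, 0, 0, 0, 0, 0, 0, 0, 0, 0, 0, 0, 0, 0, 0, 0, 0, 2, 2, 0, 3, 2, 1]
0.35 [3, 3, 3, 3, 3, 6, 1, 1, 1, 1, 1, 1, 3, 1, 1, 3, 0, 2, 2, 2, 0, 3, 3, 6]
0.40 [19, 19, 19, 19, 21, 20, 1, 0, 0, 0, 0, 1, 3, 2, 1, 3, 24, 25, 25, 24, 24, 24, 24, 24]
0.45 [21, 21, 21, 21, 32, 32, 1, 1, 1, 1, 1, 1, 3, 3, 1, 3, 28, 29, 29, 29, 29, 29, 29, 28]
0.50 [1, 2, 2, 2, 45, 45, 1, 1, 0, 2, 1, 0, 0, 0, 0, 0, 32, 32, 32, 32, 32, 32, 32, 31]
0.55 [2, 51, 57, 57, 57, 59, 1, 0, 0, 3, 11, 11, 10, 11, 11, 3, 32, 32, 32, 32, 32, 32, 31, 28]
0.60 [2, 1, 57, 62, 62, 61, 1, 9, 9, 3, 11, 11, 10, 11, 11, 47, 47, 47, 41, 35, 33, 32, 20, 26]
0.65 [2, 2, 3, 57, 57, 4, 1, 9, 9, 7, 7, 4, 4, 4, 7, 47, 47, 47, 0, 0, 0, 19, 19, 20]
0.70 [2, 2, 3, 3, 57, 57, 1, 0, 0, 4, 32, 32, 4, 4, 7, 47, 47, 47, 0, 0, 0, 0, 0, 0]
0.75 [7, 7, 3, 3, 57, 57, 23, 25, 23, 6, 32, 32, 28, 4, 4, 8, 32, 32, 32, 32, 0, 0, 0, 0]
0.80 [8, 7, 2, 2, 2, 24, 26, 29, 25, 6, 28, 32, 32, 28, 9, 9, 32, 32, 32, 32, 0, 0, 0, 0]
0.85 [7, 7, 2, 2, 2, 25, 26, 29, 25, 0, 28, 32, 32, 27, 9, 9, 32, 32, 32, 32, 0, 0, 0, 0]
shift [-53.6  -46.02  -2.87] turn [-0.     0.     1.466] rows 16.955604395680815 t 1.2
```

```bash
python3 - <<'E'
from h import *
for a in [(.2,.42,.25,2.5),(.29,.29,.25,2.1),(.38,.14,.26,1.7),(.50,.03,.26,1.431)]: go(*a)
E
```

```text
shift [ -9.23 -16.9   -1.87] turn [-0.     0.     0.397] rows 4.6398721409857755 t 1.2
shift [-21.11 -27.33  -1.87] turn [-0.     0.     0.797] rows 8.294226077354343 t 1.2
shift [-33.48 -39.71  -2.87] turn [-0.     0.     1.197] rows 12.473352943464356 t 1.2
shift [-47.78 -47.47  -2.87] turn [-0.     0.     1.466] rows 16.16692482923052 t 1.2
```

Request:
move_arm([
  [[-9.2, -16.9, -1.9], [0, 0, 0.4], 100],
  [[-9.2, -16.9, -1.9], [0, 0, 0.4], 100],
  [[-9.2, -16.9, -1.9], [0, 0, 0.4], 100],
  [[-9.2, -16.9, -1.9], [0, 0, 0.4], 100],
  [[-9.2, -16.9, -1.9], [0, 0, 0.4], 100],
  [[-21.1, -27.3, -1.9], [0, 0, 0.8], 100],
  [[-21.1, -27.3, -1.9], [0, 0, 0.8], 100],
  [[-21.1, -27.3, -1.9], [0, 0, 0.8], 100],
  [[-21.1, -27.3, -1.9], [0, 0, 0.8], 100],
  [[-21.1, -27.3, -1.9], [0, 0, 0.8], 100],
  [[-33.5, -39.7, -2.9], [0, 0, 1.2], 100],
  [[-33.5, -39.7, -2.9], [0, 0, 1.2], 100],
  [[-33.5, -39.7, -2.9], [0, 0, 1.2], 100],
  [[-33.5, -39.7, -2.9], [0, 0, 1.2], 100],
  [[-33.5, -39.7, -2.9], [0, 0, 1.2], 100],
  [[-47.8, -47.5, -2.9], [0, 0, 1.466], 100],
  [[-47.8, -47.5, -2.9], [0, 0, 1.466], 100],
  [[-47.8, -47.5, -2.9], [0, 0, 1.466], 100],
  [[-47.8, -47.5, -2.9], [0, 0, 1.466], 100],
  [[-47.8, -47.5, -2.9], [0, 0, 1.466], 100],
])

```text
clock: 2.87
position: [0.5038, 0.0245, 0.2604]
tool_rot: [3.139, 0.002, 1.425]
force: [-1.1, -0.7, -0.8]
grip_width: 0.0852
finger_force: 0.0
```

Request:
move_arm([
  [[0, 0, 0], [0, 0, 0], 100],
  [[0, 0, 0], [0, 0, 0], 100],
])

```text
clock: 3.03
position: [0.4997, 0.0298, 0.2601]
tool_rot: [-3.141, 0.0, 1.431]
force: [0.5, 0.4, -0.4]
grip_width: 0.0856
finger_force: 0.0
```

```bash
cat >> h.py <<'E'
def wcloud():
    s=bot.observe(); im,d=bot.grab_frame('wrist'); p=bot.camera_params('wrist')
    f=192/np.tan(np.radians(p['fovy'])/2); v,u=np.mgrid[:384,:512]
    c=np.stack([(u-p['cx'])/f*d,(v-p['cy'])/f*d,d,np.ones_like(d)],-1)@np.array(p['tool_from_camera']).T
    P=Ro.from_euler('xyz',s['tool_rot']).apply(c[...,:3].reshape(-1,3)).reshape(384,512,3)+s['position']
    return im,d,P
E
python3 - <<'E'
from h import *
im,d,P=wcloud(); print(bot.observe()['position'],bot.observe()['tool_rot']); save('w1.png',im)
for t in ['buffer_bottle','glass_bottle','slim_bottle','film_roll','small_bottle_left','small_bottle_right']:
    for r in bot.trace('wrist',t)[:2]:
        m=r['mask']&(d>0); q=P[m]
        if len(q)==0: continue
        top=q[q[:,2]>np.percentile(q[:,2],90)-.004]
        print(t,round(r['conf'],2),np.round(r['bbox']),'top',((top.min(0)+top.max(0))/2).round(3),'min',q.min(0).round(3),'max',q.max(0).round(3), cv2.minAreaRect((q[:,:2]*1000).astype('float32')))
E
```

```text
[0.49958496 0.03037573 0.26021779] [-3.14108022e+00 -2.80303295e-04  1.43171891e+00]
buffer_bottle 0.97 [484.   0. 510.  44.] top [0.81  0.162 0.038] min [ 0.804  0.137 -0.001] max [0.838 0.19  0.043] ((817.2378540039062, 159.81541442871094), (22.330984115600586, 57.371849060058594), 20.4330997467041)
buffer_bottle 0.8 [319. 128. 386. 184.] top [0.609 0.029 0.098] min [ 0.579 -0.016  0.004] max [0.66  0.059 0.101] ((620.25537109375, 24.633554458618164), (79.1141357421875, 74.24266052246094), 12.667572021484375)
glass_bottle 0.89 [321.  67. 395. 123.] top [0.622 0.101 0.109] min [0.593 0.066 0.004] max [0.659 0.134 0.112] ((624.16748046875, 104.08102416992188), (67.86798095703125, 62.248626708984375), 82.5430908203125)
slim_bottle 0.57 [322. 189. 368. 236.] top [ 0.601 -0.043  0.107] min [ 0.583 -0.07   0.006] max [ 0.644 -0.025  0.11 ] ((615.6583862304688, -45.862213134765625), (34.9250373840332, 65.39653778076172), 77.41476440429688)
film_roll 0.67 [367. 113. 402. 190.] top [0.655 0.023 0.061] min [ 0.63  -0.029  0.005] max [0.697 0.074 0.082] ((668.1077880859375, 25.517147064208984), (64.31173706054688, 105.8710708618164), 6.954051971435547)
film_roll 0.25 [181. 204. 289. 322.] top [ 0.432 -0.146  0.006] min [ 0.362 -0.256 -0.001] max [ 0.503 -0.036  0.012] ((430.8876953125, -149.8597412109375), (123.59356689453125, 219.25865173339844), 5.876292705535889)
small_bottle_left 0.95 [403.  21. 454.  60.] top [0.715 0.149 0.071] min [0.7   0.133 0.007] max [0.755 0.167 0.074] ((727.933837890625, 149.18539428710938), (56.58564376831055, 30.850271224975586), 4.751124382019043)
small_bottle_right 0.93 [381. 220. 423. 260.] top [ 0.679 -0.105  0.071] min [ 0.664 -0.164  0.   ] max [ 0.72  -0.088  0.074] ((689.7506713867188, -129.992919921875), (29.856285095214844, 86.0248031616211), 23.08697509765625)
```

View pics/w1.png

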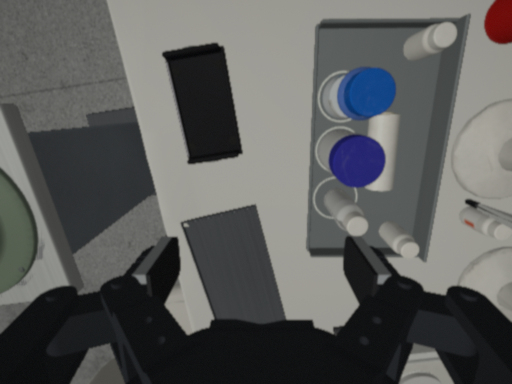

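```bash
cat > plan.py <<'E'
import numpy as np
y=1.431; T=np.array([[np.cos(y),np.sin(y)],[np.sin(y),-np.cos(y)]])
W={'home':(.5,.03),'slim':(.601,-.043),'buf':(.6095,.0295),'glass':(.621,.1005),'A':(.425,-.083),'B':(.431,-.150),'C':(.438,-.218),'via':(.50,-.04)}
for k,v in W.items(): print(k,(T@np.array(v)*100).round(2))
E
python3 plan.py; python3 -c "
from h import *
go(.601,-.043,.16,1.431);go(.601,-.043,.044,1.431)"
```

```text
home [ 9.94 49.09]
slim [ 4.12 60.11]
buf [11.41 59.94]
glass [18.61 60.09]
A [-2.3  43.24]
B [-8.85 44.77]
C [-15.48  46.41]
via [ 3.01 50.07]
shift [-5.85 11.02 10.05] turn [ 0.    -0.     0.001] rows 3.842348957545672 t 3.3833
shift [-5.86 11.02 21.65] turn [ 0.    -0.     0.001] rows 5.992478723836009 t 3.3833
```

Request:
move_arm([
  [[-5.9, 11, 10], [0, 0, 0], 100],
  [[-5.9, 11, 10], [0, 0, 0], 100],
  [[-5.9, 11, 10], [0, 0, 0], 100],
  [[-5.9, 11, 10], [0, 0, 0], 100],
  [[-5.9, 11, 10], [0, 0, 0], 100],
  [[-5.9, 11, 13], [0, 0, 0], 100],
  [[-5.9, 11, 16], [0, 0, 0], 100],
  [[-5.9, 11, 19], [0, 0, 0], 100],
  [[-5.9, 11, 21], [0, 0, 0], 100],
  [[-5.9, 11, 21.6], [0, 0, 0], 100],
  [[-5.9, 11, 21.6], [0, 0, 0], 100],
  [[-5.9, 11, 21.6], [0, 0, 0], 60],
  [[-5.9, 11, 21.6], [0, 0, 0], 45],
  [[-5.9, 11, 21.6], [0, 0, 0], 35],
  [[-5.9, 11, 21.6], [0, 0, 0], 20],
  [[-5.9, 11, 21.6], [0, 0, 0], 15],
  [[-5.9, 11, 21.6], [0, 0, 0], 15],
  [[-5.9, 11, 21.6], [0, 0, 0], 15],
], squeeze=40)

```text
clock: 4.88
position: [0.6013, -0.044, 0.0453]
tool_rot: [3.14, -0.0, 1.431]
force: [-1.8, 1.4, 10.2]
grip_width: 0.0304
finger_force: 38.3
```

Request:
move_arm([
  [[0, 0, -3], [0, 0, 0], 15],
  [[0, 0, -6], [0, 0, 0], 15],
  [[-2, -2, -7], [0, 0, 0], 15],
  [[-5, -4, -7], [0, 0, 0], 15],
  [[-8, -6, -7], [0, 0, 0], 15],
  [[-11, -8, -7], [0, 0, 0], 15],
  [[-14, -10, -7], [0, 0, 0], 15],
  [[-17, -12, -7], [0, 0, 0], 15],
  [[-19.6, -13.7, -7], [0, 0, 0], 15],
  [[-19.6, -13.7, -6], [0, 0, 0], 15],
  [[-19.6, -13.7, -4], [0, 0, 0], 15],
  [[-19.6, -13.7, -2], [0, 0, 0], 15],
  [[-19.6, -13.7, -0.5], [0, 0, 0], 15],
  [[-19.6, -13.7, 0.2], [0, 0, 0], 15],
  [[-19.6, -13.7, 0.3], [0, 0, 0], 15],
  [[-19.6, -13.7, 0.3], [0, 0, 0], 15],
])

```text
clock: 6.22
position: [0.4378, -0.2192, 0.0414]
tool_rot: [-3.141, -0.0, 1.43]
force: [-0.0, 0.1, -0.2]
grip_width: 0.0302
finger_force: 39.5
```

```bash
python3 - <<'E'
from h import *
s=bot.observe();print(s['position'],s['force'],s['grip_width'])
im,d,P=wcloud(); save('w2.png',im)
E
```

```text
[ 0.43775167 -0.21921166  0.04137479] [-0.0235152   0.07738739 -0.24251191] 0.03015756085927107
```

View pics/w2.png

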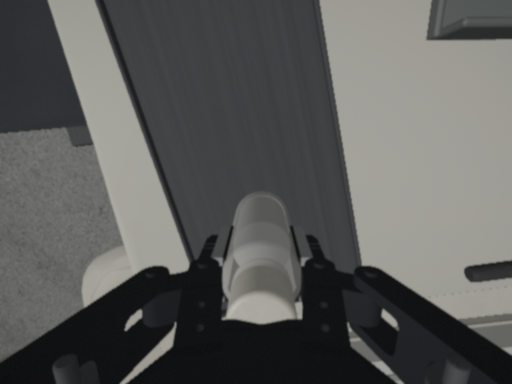

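Request:
move_arm([
  [[0, 0, 0.05], [0, 0, 0], 22],
  [[0, 0, 0.05], [0, 0, 0], 32],
  [[0, 0, 0.05], [0, 0, 0], 50],
  [[0, 0, 0], [0, 0, 0], 80],
  [[0, 0, 0], [0, 0, 0], 100],
  [[0, 0, -3], [0, 0, 0], 100],
  [[0, 0, -7], [0, 0, 0], 100],
  [[0, 0, -11], [0, 0, 0], 100],
  [[0, 0, -12], [0, 0, 0], 100],
  [[26.9, 13.6, -12], [0, 0, 0], 100],
  [[26.9, 13.6, -12], [0, 0, 0], 100],
  [[26.9, 13.6, -12], [0, 0, 0], 100],
  [[26.9, 13.6, -12], [0, 0, 0], 100],
  [[26.9, 13.6, -12], [0, 0, 0], 100],
  [[26.9, 13.6, -12], [0, 0, 0], 100],
  [[26.9, 13.6, -12], [0, 0, 0], 100],
  [[26.9, 13.6, -12], [0, 0, 0], 100],
  [[26.9, 13.6, -12], [0, 0, 0], 100],
  [[26.9, 13.6, -12], [0, 0, 0], 100],
])

```text
clock: 7.85
position: [0.6098, 0.0286, 0.161]
tool_rot: [-3.141, 0.001, 1.432]
force: [0.2, -1.7, 0.2]
grip_width: 0.0853
finger_force: 0.0
```

```bash
python3 - <<'E'
from h import *
im,d=bot.grab_frame('top'); P=cloud('top',d)
for t in ['slim_bottle']:
    for r in bot.trace('top',t)[:3]:
        q=P[r['mask']&(d>0)]
        if len(q)==0: continue
        top=q[q[:,2]>np.percentile(q[:,2],90)-.004]
        print(t,round(r['conf'],2),'top',((top.min(0)+top.max(0))/2).round(3))
go(.6095,.0295,.044,1.431)
E
```

```text
slim_bottle 0.86 top [ 0.439 -0.217  0.106]
shift [ 0.24 -0.03 11.74] turn [-0.     0.    -0.002] rows 2.8154795514817685 t 7.95
```

Request:
move_arm([
  [[0.1, 0, 3], [0, 0, 0], 100],
  [[0.1, 0, 6], [0, 0, 0], 100],
  [[0.1, 0, 8.5], [0, 0, 0], 100],
  [[0.1, 0, 10.5], [0, 0, 0], 100],
  [[0.1, 0, 11.6], [0, 0, 0], 100],
  [[0.1, 0, 11.7], [0, 0, 0], 100],
  [[0.1, 0, 11.7], [0, 0, 0], 90],
  [[0.1, 0, 11.7], [0, 0, 0], 80],
  [[0.1, 0, 11.7], [0, 0, 0], 72],
  [[0.1, 0, 11.7], [0, 0, 0], 60],
  [[0.1, 0, 11.7], [0, 0, 0], 50],
  [[0.1, 0, 11.7], [0, 0, 0], 50],
  [[0.1, 0, 11.7], [0, 0, 0], 50],
], squeeze=50)

```text
clock: 9.03
position: [0.6108, 0.0293, 0.0459]
tool_rot: [3.14, -0.001, 1.431]
force: [-3.8, -0.4, 12.2]
grip_width: 0.0572
finger_force: 51.3
```

Request:
move_arm([
  [[0, 0, -3], [0, 0, 0], 50],
  [[0, 0, -6], [0, 0, 0], 50],
  [[-2, -2, -7], [0, 0, 0], 50],
  [[-5, -4.5, -7], [0, 0, 0], 50],
  [[-8, -7, -7], [0, 0, 0], 50],
  [[-11, -9.5, -7], [0, 0, 0], 50],
  [[-14, -12, -7], [0, 0, 0], 50],
  [[-17.5, -13.5, -7], [0, 0, 0], 50],
  [[-20.3, -15.2, -7], [0, 0, 0], 50],
  [[-20.3, -15.2, -6], [0, 0, 0], 50],
  [[-20.3, -15.2, -4], [0, 0, 0], 50],
  [[-20.3, -15.2, -2], [0, 0, 0], 50],
  [[-20.3, -15.2, -0.5], [0, 0, 0], 50],
  [[-20.3, -15.2, 0.2], [0, 0, 0], 50],
  [[-20.3, -15.2, 0.3], [0, 0, 0], 50],
  [[-20.3, -15.2, 0.3], [0, 0, 0], 50],
])

```text
clock: 10.37
position: [0.4313, -0.1507, 0.0417]
tool_rot: [3.141, -0.0, 1.43]
force: [-0.4, 0.1, -2.9]
grip_width: 0.057
finger_force: 54.2
```

```bash
python3 - <<'E'
from h import *
s=bot.observe();print(s['position'],s['force'],s['grip_width'])
im,d=bot.grab_frame('scene'); save('s3.png',cv2.resize(im[110:360,120:340],(616,600)[:1]+(600,)))
E
```

```text
[ 0.43127252 -0.15065099  0.04168749] [-0.35731995  0.07181475 -2.91478685] 0.05698984023264611
```

View pics/s3.png

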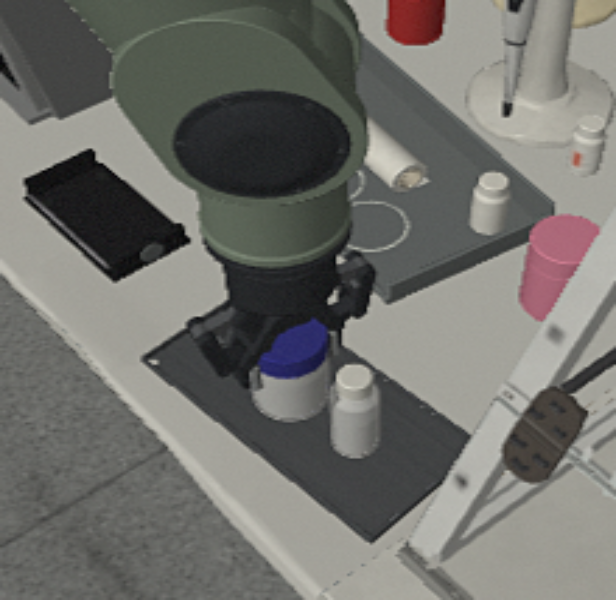

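Request:
move_arm([
  [[0, 0, 0.1], [0, 0, 0], 50],
  [[0, 0, 0.2], [0, 0, 0], 50],
  [[0, 0, 0.2], [0, 0, 0], 65],
  [[0, 0, 0.2], [0, 0, 0], 72],
  [[0, 0, 0.1], [0, 0, 0], 85],
  [[0, 0, 0], [0, 0, 0], 100],
  [[0, 0, 0], [0, 0, 0], 100],
  [[0, 0, -3], [0, 0, 0], 100],
  [[0, 0, -7], [0, 0, 0], 100],
  [[0, 0, -11], [0, 0, 0], 100],
  [[0, 0, -12], [0, 0, 0], 100],
])

```text
clock: 11.33
position: [0.4326, -0.1513, 0.1658]
tool_rot: [3.137, 0.0, 1.43]
force: [1.2, -0.5, 1.2]
grip_width: 0.0854
finger_force: 0.0
```

```bash
python3 - <<'E'
from h import *
A=np.concatenate([np.load(n+'_P.npy')[np.load(n+'_d.npy')>0] for n in('top','scene')])
for x in np.arange(.4,.8,.05):
  for lo,hi in((.12,.25),(.25,.4),(.4,.6)):
    k=(A[:,0]>x)&(A[:,0]<x+.05)&(A[:,2]>lo)&(A[:,2]<hi)&(A[:,1]>.1)
    if k.sum()>3: print(round(x,2),lo,np.sort(A[k,1])[2].round(3),k.sum())
s=bot.observe();print(s['position'],s['qpos'].round(2))
go(.621,.1005,.16,1.431)
E
```

```text
0.4 0.12 0.249 3814
0.4 0.25 0.279 8
0.45 0.12 0.247 2907
0.45 0.25 0.249 4476
0.5 0.12 0.246 2305
0.5 0.25 0.247 5006
0.55 0.12 0.244 2044
0.55 0.25 0.245 4015
0.6 0.12 0.243 1378
0.6 0.25 0.181 4084
0.6 0.4 0.182 3525
0.65 0.12 0.241 875
0.65 0.25 0.178 1497
0.65 0.4 0.179 4276
0.7 0.12 0.24 801
0.7 0.25 0.178 836
0.7 0.4 0.179 2690
0.75 0.12 0.238 984
0.75 0.25 0.239 1464
[ 0.43264384 -0.15128942  0.16578125] [-0.19  0.4   0.5   2.11 -0.3   0.69  0.37]
shift [27.57 15.11  0.65] turn [ 0.005  0.    -0.001] rows 7.541933168606892 t 11.3333
```

```bash
python3 - <<'E'
from h import *
A=np.concatenate([np.load(n+'_P.npy')[np.load(n+'_d.npy')>0] for n in('top','scene')])
k=(A[:,1]>.1)&(A[:,1]<.235)&(A[:,0]>.45)&(A[:,2]>.12)
B=A[k]; print(B.min(0),B.max(0)); print(np.percentile(B[:,2],[0,.5,1,2,5,20]),np.percentile(B[:,0],[0,.5,1,2,5]))
# green arm extents now (from top cam): points near TCP column
im,d=bot.grab_frame('top'); P=cloud('top',d); s=bot.observe()['position']
im2,d2=bot.grab_frame('scene'); P2=cloud('scene',d2)
Q=np.concatenate([P[d>0],P2[d2>0]])
for z in np.arange(.2,.6,.05):
    k=(Q[:,2]>z)&(Q[:,2]<z+.05)&(abs(Q[:,1]-s[1])<.14)&(Q[:,0]>s[0]-.15)&(Q[:,0]<s[0]+.13)
    if k.sum()>5: print(round(z-s[2],2),'y rel',(Q[k,1].min()-s[1]).round(3),(Q[k,1].max()-s[1]).round(3),'x rel',(Q[k,0].min()-s[0]).round(3),(Q[k,0].max()-s[0]).round(3))
E
```

```text
[0.60463666 0.10003746 0.12005281] [1.19561205 0.23499407 0.473206  ]
[0.12005281 0.12423672 0.12828565 0.13738053 0.16247632 0.30554064] [0.60463666 0.60640317 0.60695318 0.60784481 0.61246035]
0.03 y rel -0.022 0.023 x rel -0.078 0.075
0.08 y rel -0.037 0.037 x rel -0.076 0.072
0.13 y rel -0.038 0.038 x rel -0.042 0.038
0.18 y rel -0.048 0.048 x rel -0.052 0.048
0.23 y rel -0.06 0.061 x rel -0.06 0.055
0.28 y rel -0.072 0.081 x rel -0.093 0.073
0.33 y rel -0.072 0.08 x rel -0.11 0.073
0.38 y rel -0.055 0.068 x rel -0.146 0.046
```

Request:
move_arm([
  [[14, 8, 1.6], [0, 0.12, 0], 100],
  [[14, 8, 1.6], [0, 0.12, 0], 100],
  [[14, 8, 1.6], [0, 0.12, 0], 100],
  [[14, 8, 1.6], [0, 0.12, 0], 100],
  [[20, 11.5, 2.6], [0, 0.12, 0], 100],
  [[20, 11.5, 2.6], [0, 0.12, 0], 100],
  [[24, 13.3, 2.6], [0, 0.12, 0], 100],
  [[27.6, 15.1, 2.6], [0, 0.12, 0], 100],
  [[27.6, 15.1, 2.6], [0, 0.12, 0], 100],
  [[27.6, 15.1, 2.6], [0, 0.12, 0], 100],
  [[27.6, 15.1, 2.6], [0, 0.12, 0], 100],
])

```text
clock: 12.35
position: [0.6186, 0.1012, 0.134]
tool_rot: [-3.14, -0.119, 1.431]
force: [-1.1, 0.3, 0.9]
grip_width: 0.0853
finger_force: 0.0
```

```bash
python3 - <<'E'
from h import *
s=bot.observe(); print(s['position'],s['tool_rot'],s['force'],s['qpos'].round(2))
im,d=bot.grab_frame('top'); P=cloud('top',d); im2,d2=bot.grab_frame('scene'); P2=cloud('scene',d2)
Q=np.concatenate([P[d>0],P2[d2>0]]);p=s['position']
for z in np.arange(.25,.6,.05):
    k=(Q[:,2]>z)&(Q[:,2]<z+.05)&(abs(Q[:,1]-p[1])<.14)&(abs(Q[:,0]-p[0])<.1)
    v=np.sort(Q[k,1])
    # biggest gaps
    g=np.diff(v); i=np.argsort(g)[-2:]
    print(round(z,2),v[[0,-1]],[(v[j].round(3),v[j+1].round(3)) for j in i])
R0=Ro.from_euler('xyz',s['tool_rot'])
for x,y,z in[(.621,.1015,.14),(.621,.1015,.044)]: print(R0.inv().apply(np.array([x,y,z])-p)*100)
E
```

```text
[0.61860707 0.10123115 0.13400596] [-3.13991527 -0.11894978  1.43051579] [-1.14157307  0.25601018  0.93060563] [-0.45  0.66  0.38  1.72 -0.48  0.82  0.04]
0.25 [0.0428849  0.24026026] [(np.float64(0.105), np.float64(0.108)), (np.float64(0.108), np.float64(0.24))]
0.3 [0.02862516 0.24110739] [(np.float64(0.107), np.float64(0.11)), (np.float64(0.11), np.float64(0.179))]
0.35 [0.01818269 0.24061683] [(np.float64(0.095), np.float64(0.098)), (np.float64(0.098), np.float64(0.179))]
0.4 [-0.00390385  0.24041155] [(np.float64(0.028), np.float64(0.036)), (np.float64(0.09), np.float64(0.179))]
0.45 [-0.00505054  0.24122768] [(np.float64(0.103), np.float64(0.111)), (np.float64(0.123), np.float64(0.179))]
0.5 [0.00110134 0.11746318] [(np.float64(0.002), np.float64(0.003)), (np.float64(0.001), np.float64(0.002))]
0.55 [0.01783529 0.11821473] [(np.float64(0.116), np.float64(0.117)), (np.float64(0.117), np.float64(0.118))]
[ 0.13078578  0.23219626 -0.58842884]
[-1.0084412   0.24818536  8.94372234]
```

Request:
move_arm([
  [[0, 0.2, 0], [0, 0, 0], 100],
  [[-0.3, 0.2, 3], [0, 0, 0], 100],
  [[-0.6, 0.2, 6], [0, 0, 0], 100],
  [[-0.9, 0.2, 8], [0, 0, 0], 100],
  [[-1, 0.2, 8.9], [0, 0, 0], 100],
  [[-1, 0.2, 8.9], [0, 0, 0], 100],
  [[-1, 0.2, 8.9], [0, 0, 0], 90],
  [[-1, 0.2, 8.9], [0, 0, 0], 80],
  [[-1, 0.2, 8.9], [0, 0, 0], 70],
  [[-1, 0.2, 8.9], [0, 0, 0], 60],
  [[-1, 0.2, 8.9], [0, 0, 0], 50],
  [[-1, 0.2, 8.9], [0, 0, 0], 45],
  [[-1, 0.2, 8.9], [0, 0, 0], 45],
  [[-1, 0.2, 8.9], [0, 0, 0], 45],
], squeeze=50)

```text
clock: 13.62
position: [0.6219, 0.1022, 0.0473]
tool_rot: [3.14, -0.121, 1.431]
force: [-4.4, -1.9, 12.3]
grip_width: 0.054
finger_force: 51.0
```

```bash
cat >> h.py <<'E'
def goT(*pts):
    s=bot.observe(); R0=Ro.from_euler('xyz',s['tool_rot'])
    for p in pts: print(p,(R0.inv().apply(np.array(p)-s['position'])*100).round(2))
E
python3 - <<'E'
from h import *
s=bot.observe(); print(s['position'],s['tool_rot']); x,y,z=s['position']
goT((x,y,z+.07),(.5,.03,z+.07),(.425,-.083,z+.07),(.425,-.083,z-.003),(.425,-.083,z-.005))
E
```

```text
[0.6219211  0.10224847 0.04733638] [ 3.14023415 -0.12082004  1.43098675]
(np.float64(0.6219211046496238), np.float64(0.10224846507431318), np.float64(0.11733638073768131)) [ 0.84  0.01 -6.95]
(0.5, 0.03, np.float64(0.11733638073768131)) [ -7.95 -11.06  -8.03]
(0.425, -0.083, np.float64(0.11733638073768131)) [-20.09 -16.91  -9.51]
(0.425, -0.083, np.float64(0.0443363807376813)) [-20.97 -16.92  -2.27]
(0.425, -0.083, np.float64(0.042336380737681305)) [-20.99 -16.92  -2.07]
```

Request:
move_arm([
  [[0.2, 0, -1.5], [0, 0, 0], 45],
  [[0.4, 0, -3], [0, 0, 0], 45],
  [[0.4, 0, -3], [0, 0, 0], 45],
  [[0.4, 0, -3], [0, 0, 0], 45],
], squeeze=60)

```text
clock: 13.95
position: [0.622, 0.1028, 0.077]
tool_rot: [3.14, -0.121, 1.431]
force: [-0.9, 0.4, -1.9]
grip_width: 0.0539
finger_force: 64.1
```

```bash
python3 - <<'E'
from h import *
s=bot.observe(); print(s['position'],s['force'],s['grip_width'],s['finger_force'])
im,d,P=wcloud(); save('w4.png',im)
E
```

```text
[0.62200182 0.10280217 0.07704749] [-0.88767854  0.41881021 -1.8573873 ] 0.05385946246665047 64.0907665877603
```

View pics/w4.png

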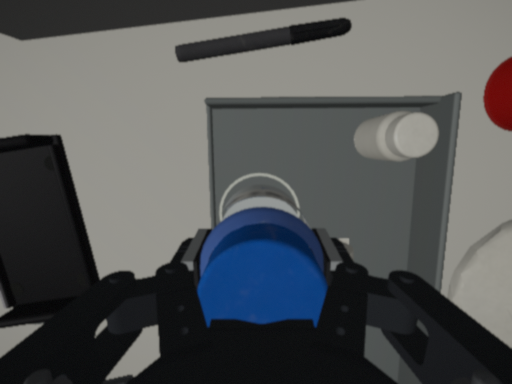

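Request:
move_arm([
  [[0.4, 0, -3.5], [0, 0, 0], 45],
  [[-2, -3, -4.3], [0, 0, 0], 45],
  [[-5, -6, -4.7], [0, 0, 0], 45],
  [[-8.3, -9, -5], [0, 0, 0], 45],
  [[-11, -11, -5.4], [0, 0, 0], 45],
  [[-14, -13, -5.8], [0, 0, 0], 45],
  [[-17, -15, -6.2], [0, 0, 0], 45],
  [[-19, -16, -6.4], [0, 0, 0], 45],
  [[-20.5, -16.9, -6.5], [0, 0, 0], 45],
  [[-20.6, -16.9, -6], [0, 0, 0], 45],
  [[-20.9, -16.9, -4], [0, 0, 0], 45],
  [[-21.1, -16.9, -2], [0, 0, 0], 45],
  [[-21.3, -16.9, -0.5], [0, 0, 0], 45],
  [[-21.4, -16.9, 0.5], [0, 0, 0], 45],
  [[-21.4, -16.9, 0.8], [0, 0, 0], 45],
  [[-21.4, -16.9, 0.9], [0, 0, 0], 45],
  [[-21.4, -16.9, 0.9], [0, 0, 0], 45],
])

```text
clock: 15.42
position: [0.4238, -0.0832, 0.0424]
tool_rot: [-3.141, -0.121, 1.43]
force: [-14.0, -3.6, 47.9]
grip_width: 0.054
finger_force: 72.9
```

Request:
move_arm([
  [[0, 0, -0.15], [0, 0, 0], 45],
  [[0, 0, -0.15], [0, 0, 0], 60],
  [[0, 0, -0.15], [0, 0, 0], 70],
  [[0, 0, -0.15], [0, 0, 0], 85],
  [[0, 0, -0.15], [0, 0, 0], 100],
  [[0, 0, -0.15], [0, 0, 0], 100],
  [[0.3, 0, -3], [0, 0, 0], 100],
  [[0.7, 0, -6], [0, 0, 0], 100],
  [[1.2, 0, -10], [0, 0, 0], 100],
  [[1.5, 0, -12], [0, 0, 0], 100],
  [[1.5, 0, -12], [0, 0, 0], 100],
])

```text
clock: 16.33
position: [0.4264, -0.0829, 0.166]
tool_rot: [3.136, -0.121, 1.431]
force: [0.6, 0.1, 1.3]
grip_width: 0.0855
finger_force: 0.0
```

```bash
cat >> h.py <<'E'
def where(n,*ts):
    if n=='wrist': im,d,P=wcloud()
    else: im,d=bot.grab_frame(n); P=cloud(n,d)
    for t in ts:
        for r in bot.trace(n,t)[:3]:
            q=P[r['mask']&(d>0)]
            if len(q)==0: continue
            top=q[q[:,2]>np.percentile(q[:,2],90)-.004]
            print(n,t,round(r['conf'],2),np.round(r['bbox']),'top',((top.min(0)+top.max(0))/2).round(3),'z',top[:,2].max().round(3))
    return im,d,P
E
python3 - <<'E'
from h import *
where('top','slim_bottle','buffer_bottle','glass_bottle')
im,d,P=where('scene','slim_bottle','buffer_bottle','glass_bottle')
Pt=np.load('top_P.npy')
# holder from initial top + roll
go(.55,.02,.2,1.431)
s=bot.observe(); print(s['position'])
E
```

```text
top slim_bottle 0.58 [321. 263. 346. 282.] top [ 0.439 -0.217  0.106] z 0.11
top buffer_bottle 0.7 [147.  81. 182. 123.] top [0.836 0.165 0.094] z 0.098
top buffer_bottle 0.6 [311. 164. 347. 192.] top [ 0.661 -0.205  0.095] z 0.098
top buffer_bottle 0.56 [292. 263. 322. 289.] top [ 0.438 -0.159  0.097] z 0.1
top glass_bottle 0.96 [265. 263. 284. 295.] top [ 0.434 -0.078  0.175] z 0.245
scene slim_bottle 0.69 [217. 123. 313. 235.] top [ 0.597 -0.001  0.188] z 0.351
scene slim_bottle 0.66 [237. 260. 254. 299.] top [ 0.434 -0.218  0.104] z 0.108
scene buffer_bottle 0.67 [256.  88. 280. 128.] top [0.831 0.167 0.092] z 0.096
scene buffer_bottle 0.63 [207. 236. 237. 283.] top [ 0.427 -0.151  0.097] z 0.101
scene buffer_bottle 0.58 [302. 198. 333. 243.] top [ 0.587 -0.256  0.21 ] z 0.33
scene glass_bottle 0.67 [187. 215. 211. 267.] top [ 0.421 -0.085  0.106] z 0.11
shift [12.31 11.   -2.4 ] turn [-0.001 -0.12  -0.001] rows 4.001750683324645 t 16.7333
[ 0.42427222 -0.08280726  0.16166215]
```

```bash
python3 -c "
from h import *
go(.57,-.01,.25,1.431)"
```

```text
shift [10.24 13.4  -7.69] turn [-0.001 -0.12  -0.001] rows 4.443966669767933 t 16.7333
```

Request:
move_arm([
  [[10.2, 13.4, -7.7], [0, -0.12, 0], 100],
  [[10.2, 13.4, -7.7], [0, -0.12, 0], 100],
  [[10.2, 13.4, -7.7], [0, -0.12, 0], 100],
  [[10.2, 13.4, -7.7], [0, -0.12, 0], 100],
  [[10.2, 13.4, -7.7], [0, -0.12, 0], 100],
  [[10.2, 13.4, -7.7], [0, -0.12, 0], 100],
  [[10.2, 13.4, -7.7], [0, -0.12, 0], 100],
  [[10.2, 13.4, -7.7], [0, -0.12, 0], 100],
  [[10.2, 13.4, -7.7], [0, -0.12, 0], 100],
])

```text
clock: 17.48
position: [0.5692, -0.0109, 0.2503]
tool_rot: [-3.14, 0.0, 1.43]
force: [-0.2, -0.7, 0.3]
grip_width: 0.0856
finger_force: 0.0
```

```bash
python3 - <<'E'
from h import *
s=bot.observe(); print(s['position'],s['tool_rot'])
im,d,P=wcloud(); save('w5.png',im)
def rect(q): return cv2.minAreaRect((q[:,:2]*1000).astype('float32'))
for t in('film_roll','holder'):
    for r in bot.trace('wrist',t)[:2]:
        q=P[r['mask']&(d>0)]; print(t,round(r['conf'],2),np.round(r['bbox']))
        for lo,hi in((.025,.06),(-.01,.06),(.003,.0095),(.02,.05)):
            k=(q[:,2]>lo)&(q[:,2]<hi)
            if k.sum()>20: print('  z',lo,hi,rect(q[k]))
E
```

```text
[ 0.56923262 -0.01092593  0.25027849] [-3.13999962e+00  4.35016171e-04  1.42965106e+00]
film_roll 0.96 [313.  87. 348. 172.]
  z 0.025 0.06 ((662.8539428710938, 22.251842498779297), (103.63177490234375, 37.07381820678711), 83.76726531982422)
  z -0.01 0.06 ((666.394287109375, 18.311622619628906), (112.43511199951172, 45.34294891357422), 84.50880432128906)
  z 0.003 0.0095 ((667.6859741210938, 18.187442779541016), (112.43511199951172, 42.74761962890625), 84.50880432128906)
  z 0.02 0.05 ((662.8539428710938, 22.251842498779297), (103.63177490234375, 37.07381820678711), 83.76726531982422)
holder 0.92 [ 93.  10. 190. 140.]
  z 0.025 0.06 ((434.1670837402344, 114.05377197265625), (70.89152526855469, 145.69581604003906), 0.6635845899581909)
  z -0.01 0.06 ((431.0744323730469, 117.51701354980469), (84.98677062988281, 155.44961547851562), 0.8614136576652527)
  z 0.003 0.0095 ((436.06097412109375, 112.96504211425781), (78.6335220336914, 143.18515014648438), 2.411987543106079)
  z 0.02 0.05 ((434.1679992675781, 113.97486877441406), (70.89152526855469, 145.85365295410156), 0.6635845899581909)
```

View pics/w5.png

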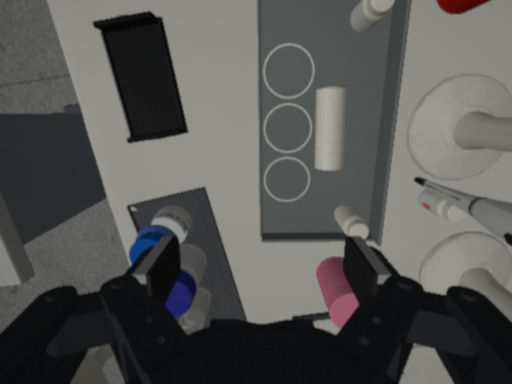

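```bash
python3 -c "
from h import *
go(.6635,.0223,.10,1.462);go(.6635,.0223,.018,1.462)"
```

```text
shift [ 4.58  8.84 15.08] turn [-0.001 -0.    -0.032] rows 4.332341755399417 t 17.6333
shift [ 4.58  8.84 23.28] turn [-0.001 -0.    -0.032] rows 6.071162472660075 t 17.6333
```

Request:
move_arm([
  [[4.6, 8.8, 10], [0, 0, -0.03], 90],
  [[4.6, 8.8, 10], [0, 0, -0.03], 90],
  [[4.6, 8.8, 10], [0, 0, -0.03], 90],
  [[4.6, 8.8, 10], [0, 0, -0.03], 90],
  [[4.6, 8.8, 14], [0, 0, -0.03], 90],
  [[4.6, 8.8, 18], [0, 0, -0.03], 90],
  [[4.6, 8.8, 21], [0, 0, -0.03], 90],
  [[4.6, 8.8, 22.8], [0, 0, -0.03], 90],
  [[4.6, 8.8, 23.3], [0, 0, -0.03], 90],
  [[4.6, 8.8, 23.3], [0, 0, -0.03], 70],
  [[4.6, 8.8, 23.3], [0, 0, -0.03], 55],
  [[4.6, 8.8, 23.3], [0, 0, -0.03], 45],
  [[4.6, 8.8, 23.3], [0, 0, -0.03], 35],
  [[4.6, 8.8, 23.3], [0, 0, -0.03], 20],
  [[4.6, 8.8, 23.3], [0, 0, -0.03], 15],
  [[4.6, 8.8, 23.3], [0, 0, -0.03], 15],
  [[4.6, 8.8, 23.3], [0, 0, -0.03], 15],
], squeeze=50)

```text
clock: 19.05
position: [0.6647, 0.0231, 0.0199]
tool_rot: [3.139, -0.001, 1.461]
force: [-1.0, 0.0, 8.1]
grip_width: 0.0316
finger_force: 50.0
```

```bash
python3 -c "
from h import *
s=bot.observe();print(s['position'],s['tool_rot'],s['force'],s['grip_width']);z=s['position'][2]
go(.60,.03,z+.08,1.52);go(.434,.114,z+.08,1.591);go(.434,.114,z+.002,1.591)"
```

```text
[0.66472982 0.02306593 0.01990597] [ 3.13925083e+00 -5.92132867e-04  1.46073462e+00] [-1.03888502  0.01175917  8.10556978] 0.03159149383491684
shift [-0.02 -6.49 -8.02] turn [ 0.002 -0.001 -0.059] rows 2.4734012262756204 t 19.05
shift [  6.51 -23.91  -8.05] turn [ 0.002 -0.    -0.13 ] rows 6.249073575971336 t 19.05
shift [  6.5  -23.93  -0.25] turn [ 0.002 -0.    -0.13 ] rows 5.947496283779952 t 19.05
```

Request:
move_arm([
  [[0, 0, -3], [0, 0, 0], 15],
  [[0, 0, -6], [0, 0, 0], 15],
  [[0, -3, -8], [0, 0, 0], 15],
  [[0, -6.5, -8], [0, 0, -0.06], 15],
  [[1.5, -10, -8], [0, 0, -0.08], 15],
  [[3, -14, -8], [0, 0, -0.1], 15],
  [[4.5, -18, -8], [0, 0, -0.12], 15],
  [[5.8, -21.5, -8], [0, 0, -0.13], 15],
  [[6.5, -23.9, -8], [0, 0, -0.13], 15],
  [[6.5, -23.9, -8], [0, 0, -0.13], 15],
  [[6.5, -23.9, -6], [0, 0, -0.13], 15],
  [[6.5, -23.9, -4], [0, 0, -0.13], 15],
  [[6.5, -23.9, -2], [0, 0, -0.13], 15],
  [[6.5, -23.9, -0.8], [0, 0, -0.13], 15],
  [[6.5, -23.9, -0.4], [0, 0, -0.13], 15],
  [[6.5, -23.9, -0.3], [0, 0, -0.13], 15],
  [[6.5, -23.9, -0.3], [0, 0, -0.13], 15],
])

```text
clock: 20.47
position: [0.4339, 0.1138, 0.0217]
tool_rot: [3.141, -0.0, 1.59]
force: [0.6, -0.5, -1.5]
grip_width: 0.0306
finger_force: 50.5
```

```bash
python3 - <<'E'
from h import *
s=bot.observe();print(s['position'],s['tool_rot'],s['force'],s['grip_width'])
im,d,P=wcloud(); save('w6.png',im)
E
```

```text
[0.43387342 0.11383613 0.02165619] [ 3.14081882e+00 -2.69567803e-04  1.59037438e+00] [ 0.64968104 -0.52614855 -1.53028635] 0.030559925834011084
```

View pics/w6.png

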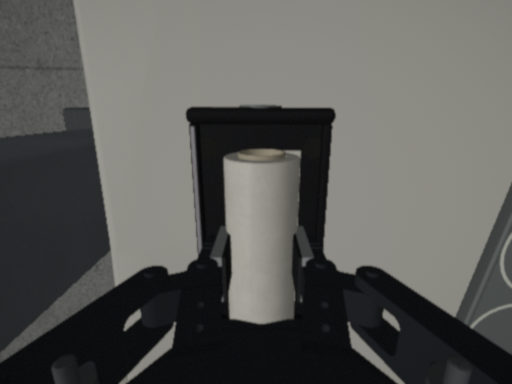

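Request:
move_arm([
  [[0, 0, 0.1], [0, 0, 0], 15],
  [[0, 0, 0.2], [0, 0, 0], 15],
  [[0, 0, 0.2], [0, 0, 0], 15],
])

```text
clock: 20.77
position: [0.4339, 0.1142, 0.0198]
tool_rot: [3.14, -0.001, 1.591]
force: [-2.3, -0.5, 12.5]
grip_width: 0.0312
finger_force: 52.1
```

Touching down. Release, retreat and check.

Request:
move_arm([
  [[0, 0, 0], [0, 0, 0], 30],
  [[0, 0, 0], [0, 0, 0], 42],
  [[0, 0, 0], [0, 0, 0], 55],
  [[0, 0, 0], [0, 0, 0], 75],
  [[0, 0, -0.3], [0, 0, 0], 90],
  [[0, 0, -3], [0, 0, 0], 100],
  [[0, 0, -7], [0, 0, 0], 100],
  [[0, 0, -11], [0, 0, 0], 100],
  [[-3, 0, -15], [0, 0, 0], 100],
  [[-7, 0, -17], [0, 0, 0], 100],
  [[-10, 0, -18], [0, 0, 0], 100],
  [[-10, 0, -18], [0, 0, 0], 100],
  [[-10, 0, -18], [0, 0, 0], 100],
])

```text
clock: 21.85
position: [0.4356, 0.0124, 0.2001]
tool_rot: [3.14, -0.001, 1.587]
force: [-0.2, 0.5, -0.6]
grip_width: 0.0858
finger_force: 0.0
```

```bash
python3 - <<'E'
from h import *
s=bot.observe();print(s['position'],s['tool_rot'],s['clock'])
im,d,P=where('wrist','film_roll','holder','glass_bottle','buffer_bottle','slim_bottle'); save('w7.png',im)
for r in bot.trace('wrist','film_roll')[:1]:
    q=P[r['mask']&(d>0)]; q=q[q[:,2]>.025]; print(cv2.minAreaRect((q[:,:2]*1000).astype('float32')),np.percentile(q[:,2],98))
E
```

```text
[0.43562092 0.01240715 0.20014077] [ 3.13952686e+00 -8.81567571e-04  1.58737930e+00] 21.85
wrist film_roll 0.88 [241.  24. 280. 130.] top [0.434 0.113 0.043] z 0.046
wrist holder 0.93 [223.   0. 300. 144.] top [0.433 0.114 0.03 ] z 0.035
wrist holder 0.64 [503.  39. 510.  67.] top [0.704 0.146 0.015] z 0.019
wrist glass_bottle 0.78 [220. 223. 276. 306.] top [ 0.426 -0.084  0.106] z 0.109
wrist glass_bottle 0.45 [243.  21. 282. 131.] top [0.434 0.113 0.043] z 0.046
wrist buffer_bottle 0.61 [229. 275. 283. 323.] top [ 0.431 -0.058  0.183] z 0.273
((433.7326354980469, 111.75550842285156), (37.85184097290039, 101.78426361083984), 1.0615017414093018) 0.044504229418086926
```

View pics/w7.png

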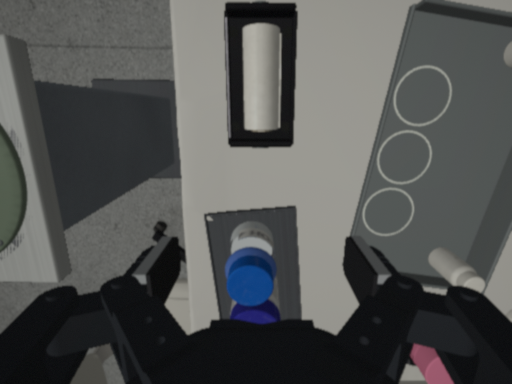

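```bash
cat >> h.py <<'E'
def gt(tilt,yaw,*pts):
    s=bot.observe(); R0=Ro.from_euler('xyz',s['tool_rot']); R1=Ro.from_euler('xyz',[np.pi,0,yaw])*Ro.from_rotvec([0,tilt,0])
    print('at',s['position'].round(4),s['force'].round(1),s['clock'],'turn',(R0.inv()*R1).as_rotvec().round(3))
    goT(*pts)
E
python3 -c "
from h import *
gt(.12,1.431,(.4245,-.083,.16),(.4245,-.083,.043))"
```

```text
at [0.4351 0.0145 0.1986] [ 0.3  0.3 -0. ] 22.2 turn [-0.011  0.12   0.161]
(0.4245, -0.083, 0.16) [-9.72 -1.27  3.87]
(0.4245, -0.083, 0.043) [-9.72 -1.26 15.57]
```

Request:
move_arm([
  [[-9.7, -1.3, 3.9], [-0.011, 0.12, 0.16], 100],
  [[-9.7, -1.3, 3.9], [-0.011, 0.12, 0.16], 100],
  [[-9.7, -1.3, 3.9], [-0.011, 0.12, 0.16], 100],
  [[-9.7, -1.3, 3.9], [-0.011, 0.12, 0.16], 100],
  [[-9.7, -1.3, 3.9], [-0.011, 0.12, 0.16], 100],
  [[-9.7, -1.3, 7], [-0.011, 0.12, 0.16], 100],
  [[-9.7, -1.3, 10], [-0.011, 0.12, 0.16], 100],
  [[-9.7, -1.3, 13], [-0.011, 0.12, 0.16], 100],
  [[-9.7, -1.3, 15], [-0.011, 0.12, 0.16], 100],
  [[-9.7, -1.3, 15.6], [-0.011, 0.12, 0.16], 100],
  [[-9.7, -1.3, 15.6], [-0.011, 0.12, 0.16], 90],
  [[-9.7, -1.3, 15.6], [-0.011, 0.12, 0.16], 80],
  [[-9.7, -1.3, 15.6], [-0.011, 0.12, 0.16], 70],
  [[-9.7, -1.3, 15.6], [-0.011, 0.12, 0.16], 60],
  [[-9.7, -1.3, 15.6], [-0.011, 0.12, 0.16], 50],
  [[-9.7, -1.3, 15.6], [-0.011, 0.12, 0.16], 45],
  [[-9.7, -1.3, 15.6], [-0.011, 0.12, 0.16], 45],
  [[-9.7, -1.3, 15.6], [-0.011, 0.12, 0.16], 45],
], squeeze=60)

```text
clock: 23.7
position: [0.4251, -0.0832, 0.0445]
tool_rot: [3.138, -0.121, 1.431]
force: [-1.3, -0.7, 15.5]
grip_width: 0.0539
finger_force: 60.1
```

```bash
python3 -c "
from h import *
z=bot.observe()['position'][2]
print(bot.observe()['tool_rot'],bot.observe()['grip_width'])
gt(.12,1.431,(.4245,-.083,z+.07),(.5,.03,z+.07),(.6215,.1015,z+.07),(.6215,.1015,z+.006),(.6215,.1015,z+.003))"
```

```text
[ 3.13783953 -0.12077117  1.43128643] 0.053865284273180984
at [ 0.4251 -0.0832  0.0445] [-1.3 -0.7 15.5] 23.7 turn [ 0.004 -0.001  0.   ]
(0.4245, -0.083, np.float64(0.11452671372798977)) [ 0.86 -0.04 -6.95]
(0.5, 0.03, np.float64(0.11452671372798977)) [13.01  5.86 -5.45]
(0.6215, 0.1015, np.float64(0.11452671372798977)) [21.71 16.89 -4.35]
(0.6215, 0.1015, np.float64(0.05052671372798976)) [20.94 16.87  2.  ]
(0.6215, 0.1015, np.float64(0.047526713727989764)) [20.91 16.87  2.3 ]
```

Request:
move_arm([
  [[0.4, 0, -3], [0, 0, 0], 45],
  [[0.8, 0, -6.5], [0, 0, 0], 45],
  [[3, 1, -7], [0, 0, 0], 45],
  [[6, 2.5, -6.5], [0, 0, 0], 45],
  [[9, 4, -6], [0, 0, 0], 45],
  [[12, 6, -5.7], [0, 0, 0], 45],
  [[14.5, 8.5, -5.4], [0, 0, 0], 45],
  [[17, 11.5, -5], [0, 0, 0], 45],
  [[19.5, 14.5, -4.6], [0, 0, 0], 45],
  [[21.7, 16.9, -4.4], [0, 0, 0], 45],
  [[21.7, 16.9, -4.4], [0, 0, 0], 45],
  [[21.5, 16.9, -2.4], [0, 0, 0], 45],
  [[21.2, 16.9, 0], [0, 0, 0], 45],
  [[21, 16.9, 1.5], [0, 0, 0], 45],
  [[20.9, 16.9, 2], [0, 0, 0], 45],
  [[20.9, 16.9, 2.1], [0, 0, 0], 45],
  [[20.9, 16.9, 2.1], [0, 0, 0], 45],
])

```text
clock: 25.12
position: [0.6212, 0.1011, 0.0486]
tool_rot: [3.139, -0.12, 1.431]
force: [-0.4, 0.2, -1.8]
grip_width: 0.0538
finger_force: 65.1
```

Request:
move_arm([
  [[0, 0, 0.1], [0, 0, 0], 45],
  [[0, 0, 0.15], [0, 0, 0], 45],
  [[0, 0, 0.15], [0, 0, 0], 45],
  [[0, 0, 0.15], [0, 0, 0], 60],
  [[0, 0, 0.1], [0, 0, 0], 70],
  [[0, 0, 0.1], [0, 0, 0], 85],
  [[0, 0, 0.1], [0, 0, 0], 100],
  [[0, 0, 0], [0, 0, 0], 100],
  [[0.3, 0, -3], [0, 0, 0], 100],
  [[0.7, 0, -6], [0, 0, 0], 100],
  [[1.2, 0, -9.5], [0, 0, 0], 100],
  [[1.2, 0, -9.5], [0, 0, 0], 100],
  [[1.2, 0, -9.5], [0, 0, 0], 100],
])

```text
clock: 26.2
position: [0.6219, 0.1018, 0.1453]
tool_rot: [3.137, -0.122, 1.431]
force: [-0.0, 0.6, -0.7]
grip_width: 0.0857
finger_force: 0.0
```

```bash
python3 -c "
from h import *
where('top','glass_bottle','buffer_bottle','slim_bottle')
where('scene','glass_bottle')
gt(0,1.431,(.5,-.02,.165),(.4313,-.1507,.165),(.4313,-.1507,.041))"
```

```text
top buffer_bottle 0.9 [146.  84. 182. 122.] top [0.836 0.167 0.095] z 0.098
top buffer_bottle 0.7 [289. 261. 323. 295.] top [ 0.433 -0.15   0.098] z 0.101
top buffer_bottle 0.58 [310. 165. 347. 191.] top [ 0.661 -0.206  0.094] z 0.098
top slim_bottle 0.57 [324. 265. 346. 280.] top [ 0.439 -0.216  0.106] z 0.109
top slim_bottle 0.54 [253. 242. 362. 304.] top [ 0.434 -0.165  0.05 ] z 0.097
scene glass_bottle 0.66 [208. 131. 230. 174.] top [0.618 0.099 0.109] z 0.113
at [0.6205 0.1013 0.1424] [-0.3  0.3  0.5] 26.5 turn [ 0.    -0.12  -0.001]
(0.5, -0.02, 0.165) [-13.33 -10.24  -3.88]
(0.4313, -0.1507, 0.165) [-27.14 -15.21  -5.55]
(0.4313, -0.1507, 0.041) [-28.62 -15.21   6.77]
```

Request:
move_arm([
  [[-13.3, -10.2, -3.9], [0, -0.12, 0], 100],
  [[-13.3, -10.2, -3.9], [0, -0.12, 0], 100],
  [[-13.3, -10.2, -3.9], [0, -0.12, 0], 100],
  [[-13.3, -10.2, -3.9], [0, -0.12, 0], 100],
  [[-27.1, -15.2, -5.6], [0, -0.12, 0], 100],
  [[-27.1, -15.2, -5.6], [0, -0.12, 0], 100],
  [[-27.1, -15.2, -5.6], [0, -0.12, 0], 100],
  [[-27.1, -15.2, -5.6], [0, -0.12, 0], 100],
  [[-27.1, -15.2, -5.6], [0, -0.12, 0], 100],
  [[-27.1, -15.2, -5.6], [0, -0.12, 0], 100],
])

```text
clock: 27.33
position: [0.4311, -0.1516, 0.166]
tool_rot: [3.14, -0.0, 1.427]
force: [0.2, 0.8, 0.0]
grip_width: 0.0853
finger_force: 0.0
```

```bash
python3 -c "
from h import *
gt(0,1.431,(.4313,-.1507,.041))"
```

```text
at [ 0.4311 -0.1516  0.166 ] [0.2 0.8 0. ] 27.3333 turn [ 0.001 -0.    -0.004]
(0.4313, -0.1507, 0.041) [ 9.00e-02 -1.00e-02  1.25e+01]
```

Request:
move_arm([
  [[0, 0, 3], [0, 0, -0.004], 100],
  [[0, 0, 6], [0, 0, -0.004], 100],
  [[0, 0, 9], [0, 0, -0.004], 100],
  [[0, 0, 11.5], [0, 0, -0.004], 100],
  [[0, 0, 12.4], [0, 0, -0.004], 100],
  [[0, 0, 12.5], [0, 0, -0.004], 90],
  [[0, 0, 12.5], [0, 0, -0.004], 80],
  [[0, 0, 12.5], [0, 0, -0.004], 72],
  [[0, 0, 12.5], [0, 0, -0.004], 60],
  [[0, 0, 12.5], [0, 0, -0.004], 50],
  [[0, 0, 12.5], [0, 0, -0.004], 50],
  [[0, 0, 12.5], [0, 0, -0.004], 50],
], squeeze=50)

```text
clock: 28.33
position: [0.4328, -0.1503, 0.0426]
tool_rot: [3.138, -0.0, 1.435]
force: [-2.8, 0.4, 9.6]
grip_width: 0.0571
finger_force: 51.4
```

```bash
python3 -c "
from h import *
z=bot.observe()['position'][2];print(bot.observe()['grip_width'])
gt(0,1.431,(.61,.0295,z+.07),(.61,.0295,z+.005),(.61,.0295,z+.003))"
```

```text
0.057077366635017675
at [ 0.4328 -0.1503  0.0426] [-2.8  0.4  9.6] 28.3333 turn [ 0.004 -0.     0.004]
(0.61, 0.0295, np.float64(0.11260768902160037)) [20.22 15.14 -6.94]
(0.61, 0.0295, np.float64(0.04760768902160036)) [20.22 15.12 -0.44]
(0.61, 0.0295, np.float64(0.04560768902160037)) [20.22 15.12 -0.24]
```

Request:
move_arm([
  [[0, 0, -3], [0, 0, 0], 50],
  [[0, 0, -6], [0, 0, 0], 50],
  [[2, 2, -7], [0, 0, 0], 50],
  [[5, 4.5, -7], [0, 0, 0], 50],
  [[8, 7, -7], [0, 0, 0], 50],
  [[11, 9.5, -7], [0, 0, 0], 50],
  [[14, 12, -7], [0, 0, 0], 50],
  [[17.5, 14, -7], [0, 0, 0], 50],
  [[20.2, 15.1, -7], [0, 0, 0], 50],
  [[20.2, 15.1, -7], [0, 0, 0], 50],
  [[20.2, 15.1, -6], [0, 0, 0], 50],
  [[20.2, 15.1, -4], [0, 0, 0], 50],
  [[20.2, 15.1, -2], [0, 0, 0], 50],
  [[20.2, 15.1, -0.9], [0, 0, 0], 50],
  [[20.2, 15.1, -0.4], [0, 0, 0], 50],
  [[20.2, 15.1, -0.3], [0, 0, 0], 50],
  [[20.2, 15.1, -0.3], [0, 0, 0], 50],
])

```text
clock: 29.75
position: [0.6088, 0.0285, 0.0454]
tool_rot: [3.14, -0.0, 1.433]
force: [-1.1, -0.6, 1.1]
grip_width: 0.0572
finger_force: 54.7
```

Just touching; release, then go above the slim bottle.

Request:
move_arm([
  [[0, 0, 0.05], [0, 0, 0], 50],
  [[0, 0, 0.05], [0, 0, 0], 65],
  [[0, 0, 0.05], [0, 0, 0], 72],
  [[0, 0, 0], [0, 0, 0], 85],
  [[0, 0, 0], [0, 0, 0], 100],
  [[0, 0, 0], [0, 0, 0], 100],
  [[0, 0, -3], [0, 0, 0], 100],
  [[0, 0, -7], [0, 0, 0], 100],
  [[0, 0, -11], [0, 0, 0], 100],
  [[0, 0, -12], [0, 0, 0], 100],
  [[-13, -7, -12], [0, 0, 0], 100],
  [[-13, -7, -12], [0, 0, 0], 100],
  [[-13, -7, -12], [0, 0, 0], 100],
  [[-13, -7, -12], [0, 0, 0], 100],
  [[-26.9, -13.5, -12], [0, 0, 0], 100],
  [[-26.9, -13.5, -12], [0, 0, 0], 100],
  [[-26.9, -13.5, -12], [0, 0, 0], 100],
  [[-26.9, -13.5, -12], [0, 0, 0], 100],
  [[-26.9, -13.5, -12], [0, 0, 0], 100],
  [[-26.9, -13.5, -12], [0, 0, 0], 100],
])

```text
clock: 31.42
position: [0.4378, -0.2202, 0.1644]
tool_rot: [3.14, -0.0, 1.431]
force: [0.5, 0.1, 0.6]
grip_width: 0.0855
finger_force: 0.0
```

```bash
python3 -c "
from h import *
where('top','glass_bottle','buffer_bottle','film_roll')
gt(0,1.431,(.438,-.2185,.041))"
```

```text
top glass_bottle 0.85 [180. 185. 208. 207.] top [0.623 0.1   0.111] z 0.114
top glass_bottle 0.39 [212. 185. 238. 214.] top [0.608 0.029 0.101] z 0.104
top buffer_bottle 0.89 [147.  82. 178. 122.] top [0.836 0.165 0.094] z 0.098
top buffer_bottle 0.86 [209. 186. 237. 214.] top [0.607 0.029 0.101] z 0.104
top buffer_bottle 0.85 [311. 163. 348. 191.] top [ 0.66  -0.206  0.094] z 0.098
at [ 0.4392 -0.2179  0.164 ] [0.3 0.4 0.8] 31.6167 turn [ 0.001 -0.001  0.005]
(0.438, -0.2185, 0.041) [-0.08 -0.13 12.3 ]
```

Glass and buffer are within ~3 mm of their starts. Now the slim bottle.

Request:
move_arm([
  [[-0.1, -0.1, 3], [0, 0, 0], 100],
  [[-0.1, -0.1, 6], [0, 0, 0], 100],
  [[-0.1, -0.1, 9], [0, 0, 0], 100],
  [[-0.1, -0.1, 11.5], [0, 0, 0], 100],
  [[-0.1, -0.1, 12.3], [0, 0, 0], 100],
  [[-0.1, -0.1, 12.3], [0, 0, 0], 75],
  [[-0.1, -0.1, 12.3], [0, 0, 0], 60],
  [[-0.1, -0.1, 12.3], [0, 0, 0], 45],
  [[-0.1, -0.1, 12.3], [0, 0, 0], 35],
  [[-0.1, -0.1, 12.3], [0, 0, 0], 20],
  [[-0.1, -0.1, 12.3], [0, 0, 0], 15],
  [[-0.1, -0.1, 12.3], [0, 0, 0], 15],
  [[-0.1, -0.1, 12.3], [0, 0, 0], 15],
], squeeze=40)

```text
clock: 32.7
position: [0.4384, -0.2198, 0.0424]
tool_rot: [3.138, -0.0, 1.435]
force: [-0.8, 1.9, 11.9]
grip_width: 0.03
finger_force: 38.8
```

```bash
python3 -c "
from h import *
z=bot.observe()['position'][2];print(bot.observe()['grip_width'])
gt(0,1.431,(.601,-.043,z+.07),(.601,-.043,z+.005),(.601,-.043,z+.003))"
```

```text
0.03002502474960202
at [ 0.4384 -0.2198  0.0424] [-0.8  1.9 11.9] 32.7 turn [ 0.003 -0.     0.004]
(0.601, -0.043, np.float64(0.11235238270094834)) [19.72 13.73 -6.95]
(0.601, -0.043, np.float64(0.04735238270094833)) [19.72 13.71 -0.45]
(0.601, -0.043, np.float64(0.04535238270094834)) [19.72 13.71 -0.25]
```

Request:
move_arm([
  [[0, 0, -3], [0, 0, 0], 15],
  [[0, 0, -6], [0, 0, 0], 15],
  [[2, 2, -7], [0, 0, 0], 15],
  [[5, 4.5, -7], [0, 0, 0], 15],
  [[8, 7, -7], [0, 0, 0], 15],
  [[11, 9.5, -7], [0, 0, 0], 15],
  [[14, 11.5, -7], [0, 0, 0], 15],
  [[17, 12.8, -7], [0, 0, 0], 15],
  [[19.7, 13.7, -7], [0, 0, 0], 15],
  [[19.7, 13.7, -7], [0, 0, 0], 15],
  [[19.7, 13.7, -6], [0, 0, 0], 15],
  [[19.7, 13.7, -4], [0, 0, 0], 15],
  [[19.7, 13.7, -2], [0, 0, 0], 15],
  [[19.7, 13.7, -0.9], [0, 0, 0], 15],
  [[19.7, 13.7, -0.4], [0, 0, 0], 15],
  [[19.7, 13.7, -0.3], [0, 0, 0], 15],
  [[19.7, 13.7, -0.3], [0, 0, 0], 15],
])

```text
clock: 34.12
position: [0.5998, -0.0441, 0.0447]
tool_rot: [3.14, -0.0, 1.433]
force: [-0.3, 0.1, -0.7]
grip_width: 0.0305
finger_force: 40.2
```

Request:
move_arm([
  [[0, 0, 0.08], [0, 0, 0], 15],
  [[0, 0, 0.1], [0, 0, 0], 15],
  [[0, 0, 0.1], [0, 0, 0], 25],
  [[0, 0, 0.1], [0, 0, 0], 33],
  [[0, 0, 0.1], [0, 0, 0], 50],
  [[0, 0, 0], [0, 0, 0], 80],
  [[0, 0, 0], [0, 0, 0], 100],
  [[0, 0, -3], [0, 0, 0], 100],
  [[0, 0, -7], [0, 0, 0], 100],
  [[0, 0, -11], [0, 0, 0], 100],
  [[0, 0, -15], [0, 0, 0], 100],
  [[0, -4, -19], [0, 0, 0], 100],
  [[0, -8, -21], [0, 0, 0], 100],
  [[0, -11, -21], [0, 0, 0], 100],
  [[0, -11, -21], [0, 0, 0], 100],
  [[0, -11, -21], [0, 0, 0], 100],
])

```text
clock: 35.45
position: [0.4895, -0.0276, 0.2552]
tool_rot: [3.139, -0.003, 1.435]
force: [0.4, 0.8, 1.1]
grip_width: 0.0854
finger_force: 0.0
```

```bash
python3 - <<'E'
from h import *
print(bot.observe()['clock'],bot.observe()['position'])
where('top','glass_bottle','buffer_bottle','slim_bottle','small_bottle_left','small_bottle_right')
im,d,P=where('scene','slim_bottle','film_roll','buffer_bottle')
save('s9.png',cv2.resize(im[110:310,120:340],(660,600)))
E
```

```text
35.45 [ 0.48950807 -0.02761474  0.25522216]
top glass_bottle 0.96 [181. 181. 210. 208.] top [0.623 0.1   0.111] z 0.114
top glass_bottle 0.42 [158. 257. 208. 293.] top [0.434 0.183 0.029] z 0.035
top buffer_bottle 0.89 [146.  82. 182. 121.] top [0.837 0.167 0.095] z 0.098
top buffer_bottle 0.77 [312. 164. 345. 191.] top [ 0.659 -0.205  0.095] z 0.098
top buffer_bottle 0.64 [208. 186. 237. 215.] top [0.608 0.027 0.101] z 0.104
top slim_bottle 0.46 [245. 194. 265. 207.] top [ 0.602 -0.042  0.109] z 0.112
top small_bottle_left 0.7 [167. 147. 182. 165.] top [0.715 0.149 0.073] z 0.076
top small_bottle_right 0.45 [276. 161. 289. 176.] top [ 0.681 -0.106  0.072] z 0.075
scene slim_bottle 0.68 [246. 173. 260. 209.] top [ 0.597 -0.042  0.106] z 0.11
scene buffer_bottle 0.92 [302. 199. 333. 243.] top [ 0.656 -0.203  0.093] z 0.096
scene buffer_bottle 0.9 [257.  88. 276. 128.] top [0.83  0.164 0.092] z 0.096
scene buffer_bottle 0.57 [222. 152. 249. 193.] top [0.602 0.013 0.101] z 0.108
```

View pics/s9.png

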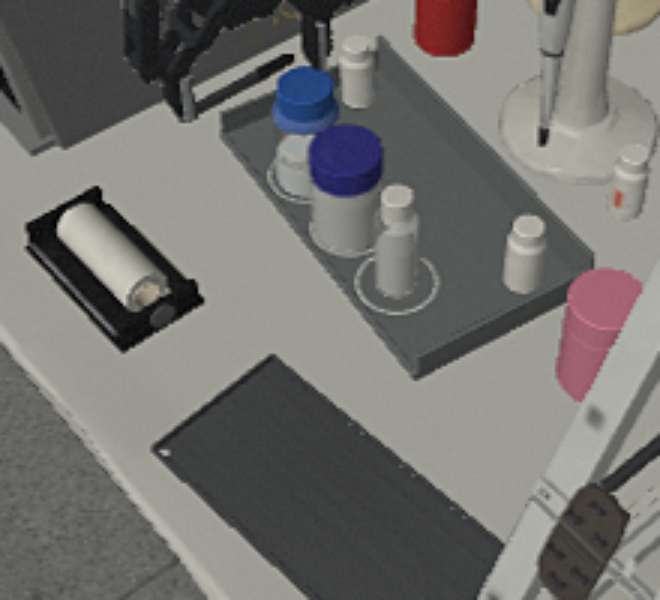

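All three bottles stand on their ring marks, and the roll lies in the holder. The little bottles haven't moved, and the arm is clear of everything.

```bash
python3 -c "
from h import *
print(bot.job_done())"
```

```text
the job is handed in; nothing more can be done
None
```

The job is handed in at about 36 s (the verdict was not shown): the roll lies flat in the holder, all three large bottles stand upright within about 3 mm of where they started, and the two little bottles were not disturbed.

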